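Pull the uncapped jar and hold the carrier up for labelling

TASK

One of the three jars in the steel carrier came through the line without its screw cap: take it out and drop it into the wire reject basket. Then swing up the carrier's folded bail handle, lift the carrier by it straight up until it is about 10 cm clear of the worktable, with the two good jars left in their wells, and finish holding it there by the handle, level and still, ready for the next worker to take. Do not tip the carrier, pull out the good jars or disturb the tape roll, the notebook and the pen.

Things in the scene. Friction and masses are not known exactly. Their poses are not given: they have to be found in the camera images.
- carrier: Loose steel sheet jar carrier, 78 (x) by 216 (y) mm, 0.3 kg empty. Origin: centre of underside; z up, y along the row of jars and the bail hinge. Floor at z = 5 mm; deck (top at z = 33 mm) with three 46 mm wells at y = -64, 0, +64 mm, a jar in each. End plates at y = +-108 mm with 30 mm wide lugs up to z = 98 mm.
- bail (a joint): Hinged wire bail handle of the carrier, 0.075 kg, wire arms at carrier y = +-114 mm. 0 = folded, lying level on its stops, out to the carrier's -x side; 1.57 = upright above the jars; 3.14 = folded to +x. Swings freely and falls back when let go; a carrier hanging from it swings about the hinge and settles level.
- bail_grip (a point): Middle of the bail's grip, a round black plastic sleeve of 16 mm diameter, 120 mm long along the carrier's y, that turns loosely on the wire, 100 mm from the hinge line: at carrier (-100, 0, 85) mm folded, (0, 0, 185) mm upright. Axes of the bail: y along the sleeve.
- bail_hinge (a point): Middle of the bail's hinge line, at carrier (0, 0, 85) mm; the line runs along the carrier's y.
- jar_a: Good jar: white plastic, 42 mm diameter up to 62 mm height, black 37 mm screw cap, 92 mm tall overall, about 0.12 kg. Origin: centre of its underside (5 mm above the carrier's origin when in a well); z up its axis. Which well it stands in changes.
- jar_b: Second good jar, the same as jar_a.
- open_jar: The rejected jar: same white body, 42 mm diameter, straight up to 62 mm height, but no cap: open, empty 31 mm neck, 84 mm tall, 0.06 kg. Origin: centre of underside; z up its axis. Stands in any of the three wells with about 2 mm play all round and lifts straight up (deck top 28 mm above its underside).
- open_jar_mid (a point): Middle of the rejected jar, on its axis 42 mm above its underside.
- reject_basket: Wire reject basket, fixed to the worktable, empty, open on top: 125 mm (x) by 190 mm (y) by 75 mm high, thin walls, floor 5 mm up. Origin: centre of its underside.
- impulse_sealer: Blue bag sealer standing behind the basket, its hinged arm closed: an obstacle 396 mm long (along its y), 103 mm deep and 141 mm high at the black knob on its right end, 98 mm elsewhere. Origin: centre of its underside.
- tape_1: Bystander: a loose brown tape roll lying flat, 98 mm across, 25 mm high. Origin: centre of its underside.
- notebook_1: Bystander: a loose notebook, 148 by 109 mm, 13 mm thick. Origin: centre of its underside.
- pen_3: Bystander: a loose black pen, 145 mm long. Origin: centre of its underside.
Things that resemble listed ones, but are neither listed nor needed, are in the scene too. Leave any orange look-alike of the jar_b alone. What is shaped like the open_jar but blue is not meant.

How it is judged:
By the outcome, as a careful person would: the job done as asked, in the order asked, and still so for the second after the job is handed in, while the arm keeps its last pose, push and grip.
It also fails if it takes over 64 s, if anything falls off the work surface, if the arm or the gripper's body presses on something with over 40 N, if the wrist force passes 120 N, or if a joint passes its speed limit or range.

ROBOT

A 7-joint arm with a two-finger parallel gripper is mounted at the origin on a cart in front of the work surface, level with it; the furniture and walls round the work are solid. World frame = base frame: x ahead of the robot, y to its left, z up, the work surface at z = 0. Lengths are in m, angles in rad, forces in N, time in s.
With the tool pointing down it reaches from about 0.4 to 0.9 m from the base axis. Payload 5.6 kg.
Tool frame: the origin (TCP) lies midway between the tips of the shut fingers; the grasp point (between the pads) lies 19 mm behind it; z points along the fingers, y is the line along which they close (so a half turn about z gives the same grasp; the last joint's range is limited). The gripper opens to 92 mm and grips with 3 to 60 N. Pads are 20 mm wide; open, the fingers measure 128 mm over their backs; the gripper's body (75 mm by 189 mm) begins 69 mm behind the grasp point.
Start: joints at [-1.289, 0.468, -0.012, 1.603, 0.006, 1.071, -0.056], TCP at [0.207, 0.616, 0.192] pointing down, gripper open.
Joint ranges: [-2.53, 2.53], [-0.31, 2.02], [-1.57, 1.55], [0.28, 2.44], [-1.29, 4.43], [0.15, 1.84], [-2.92, 2.92]. Speed limits (rad/s): [2.57, 2.57, 3.14, 3.14, 3.14, 3.14, 3.14].

INTERFACE

Orientations are given as a unit quaternion [x, y, z, w].
In Python, from bench import env gives the robot as it stands. Calls block until the motion is done:
- env.movep(position, orientation): joint-space move of the TCP to a pose.
- env.line_to(position, orientation=None, feed=0.15, stop_force=None): straight line of the TCP; orientation=None keeps the orientation; feed is the mean speed in m/s. With stop_force (N) it stops when the force on the tool has changed by that much, and returns True; else False.
- env.set_joints(angles): joint-space move.
- env.set_gripper(opening, effort=None): finger opening in m; effort is the grip in N (None keeps the last); returns when the fingers have stopped.
- env.dwell(seconds).
- env.inverse_kinematics(position, orientation): joint angles nearest the present ones, or None.
- env.get_obs(): the state.
- env.capture(name): name is "scene" or "top" or "wrist"; returns a dict with "frame" (420x560x3 uint8, red, green, blue), "camera_matrix" (3x3 intrinsics, pixels), "camera_from_world" (4x4, takes a point from world to camera coordinates). Camera axes: x right, y down, z forward; pixel columns grow to the right and rows downward; lengths in m; the calibration is good to about 2 mm. A picture is of the moment at which its call begins. There is no depth.
A pose or a line that the arm cannot do raises env.Unreachable and nothing moves.
- env.hand_in(): hands the job in; it is judged then, once.
Trained networks look in a picture, given as the dict that the camera call returned (one of the last four; its "shot" number tells which), for a name from the list of things; names that differ only in an ending like _2 or _b are one class to them, and where a whole thing is asked for, a point or a joint stands for the part that bears it (a point fixed in the world has none). Each returns a list of dicts, best first, with "conf" (0 to 1); they miss things now and then, are a little off and sometimes report something else, mostly with a low value. They report only what shows in the picture. A call takes as long as a camera call. They do not tell look-alikes from the thing itself.
- env.recognise(label, picture): "centre" ([column, row] in pixels, amid what is visible of it).
The state is a dict: "clock": time; "q": joint angles; "joint_velocities": joint speeds; "tau": joint torques, N m; "tool_pos": TCP position; "ee_rot": TCP orientation; "wrist_force": force on the tool from outside, world axes, zero at the start; "wrist_torque": the same for the moment, N m; "opening": finger opening in m; "grasp_force": force on a finger pad.
Only numpy, scipy, OpenCV 4.12 (cv2) and the standard library are available. Lean on these libraries where they do the work, as an engineer would, in place of code of your own. Each camera call takes 0.05 s, during which the arm holds its last target. There are 200 camera calls.

## Working session

There is one attempt and no reset: what is moved stays moved. The work goes in short steps, each a Python script; the robot and the scene stay as the last script left them, time stands still between calls to the robot, and variables do not carry over. Pictures are saved under pics/ and viewed, at most 10 in all, crops included, and the job is handed in when it is done.

```bash
ls; mkdir -p pics; cat > h.py <<'E'
from bench import env
import numpy as np, cv2
from scipy.spatial.transform import Rotation as R
def save(p,n): cv2.imwrite('pics/'+n, p['frame'][:,:,::-1])
def ray(p,px):
    K=np.array(p['camera_matrix']);T=np.array(p['camera_from_world'])
    d=T[:3,:3].T@np.linalg.solve(K,[px[0],px[1],1.]);o=-T[:3,:3].T@T[:3,3]
    return o,d
def at_z(p,px,z):
    o,d=ray(p,px);return o+d*(z-o[2])/d[2]
def proj(p,X):
    K=np.array(p['camera_matrix']);T=np.array(p['camera_from_world'])
    c=T[:3,:3]@np.asarray(X)+T[:3,3];u=K@c;return u[:2]/u[2]
def down(yaw): # tool z down, tool y at angle yaw+90 ... columns
    x=np.array([np.cos(yaw),np.sin(yaw),0]);z=np.array([0,0,-1.]);y=np.cross(z,x)
    return R.from_matrix(np.c_[x,y,z]).as_quat()
E
python3 - <<'E'
from h import *
o=env.get_obs();print({k:np.round(v,3) for k,v in o.items()})
Z={'carrier':.05,'bail_grip':.085,'open_jar':.06,'jar_a':.06,'reject_basket':.04,'impulse_sealer':.06,'tape_1':.02,'notebook_1':.01,'pen_3':.005}
ims=[]
for n in ('scene','top'):
    p=env.capture(n);ims.append(p);save(p,n+'0.png')
    T=p['camera_from_world'];print(n,'cam',np.round(-T[:3,:3].T@T[:3,3],3))
    for k,z in Z.items():
        print(k,[(np.round(d['centre']).astype(int).tolist(),round(d['conf'],2),np.round(at_z(p,d['centre'],z)[:2],3).tolist()) for d in env.recognise(k,p)])
E
```

```text
pics
{'clock': np.float64(0.0), 'q': array([-1.289,  0.468, -0.012,  1.604,  0.006,  1.071, -0.056]), 'joint_velocities': array([ 0.001,  0.001,  0.   , -0.001, -0.001,  0.001,  0.   ]), 'tau': array([ 0.0000e+00, -5.2058e+01, -1.2000e-02, -2.4374e+01, -5.7000e-02,
        1.7000e-02,  0.0000e+00]), 'tool_pos': array([0.207, 0.615, 0.191]), 'ee_rot': array([ 0.162,  0.987, -0.001, -0.   ]), 'wrist_force': array([-0.155,  0.52 ,  0.08 ]), 'wrist_torque': array([-0.005,  0.005,  0.011]), 'grasp_force': np.float64(0.0), 'opening': np.float64(0.092)}
scene cam [ 0.071 -0.571  0.652]
carrier [([234, 211], 0.59, [0.508, 0.274])]
bail_grip []
open_jar [([217, 168], 0.61, [0.589, 0.532]), ([234, 197], 0.57, [0.538, 0.328])]
jar_a [([245, 202], 0.8, [0.549, 0.284]), ([199, 177], 0.7, [0.513, 0.508]), ([220, 187], 0.58, [0.535, 0.405])]
reject_basket [([339, 276], 0.72, [0.565, -0.097]), ([327, 348], 0.56, [0.413, -0.229])]
impulse_sealer [([338, 275], 0.81, [0.548, -0.109])]
tape_1 [([273, 188], 0.96, [0.701, 0.36])]
notebook_1 [([442, 301], 0.9, [0.716, -0.27])]
pen_3 [([233, 265], 0.7, [0.409, 0.119])]
top cam [0.435 0.114 1.364]
carrier [([213, 233], 0.68, [0.518, 0.334])]
bail_grip [([220, 259], 0.56, [0.449, 0.309])]
open_jar [([216, 225], 0.78, [0.539, 0.324]), ([139, 209], 0.54, [0.58, 0.531]), ([437, 164], 0.24, [0.703, -0.256])]
jar_a [([146, 244], 0.85, [0.488, 0.508]), ([191, 224], 0.76, [0.541, 0.392]), ([237, 221], 0.57, [0.55, 0.27])]
reject_basket [([412, 272], 0.61, [0.419, -0.192])]
impulse_sealer [([365, 221], 0.87, [0.553, -0.066])]
tape_1 [([207, 182], 0.76, [0.66, 0.359])]
notebook_1 [([436, 164], 0.66, [0.714, -0.269]), ([238, 221], 0.53, [0.554, 0.273])]
pen_3 [([295, 261], 0.68, [0.446, 0.116])]
```

```bash
python3 - <<'E'
import cv2
a=cv2.imread('pics/top0.png')[130:330,100:480]
cv2.imwrite('pics/top0c.png',cv2.resize(a,(800,421),interpolation=cv2.INTER_CUBIC))
E
```

```text
(no output)
```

View pics/top0c.png

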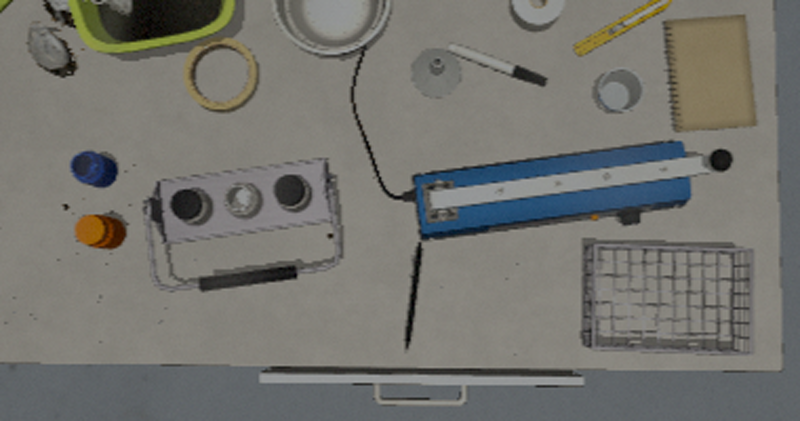

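View pics/scene0.png

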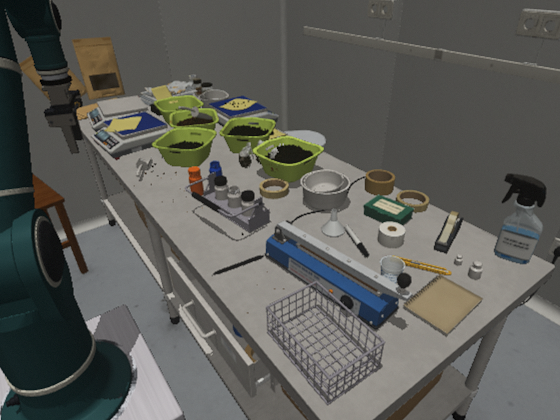

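The crop of the top view shows the open jar in the middle well at crop (243,198). The black caps are at (190,205) and (292,192). The bail is folded toward the robot, with its grip at (249,278), and the basket is at (668,298). The scene view confirms this, and the blue and orange look-alikes stand apart from the carrier. I'll hover over the jar and look with the wrist camera.

```bash
python3 - <<'E'
from h import *
p=env.capture('top')
f=lambda x,y:(100+x/2.105,130+y/2.105)
c1,c2=at_z(p,f(190,205),.095),at_z(p,f(292,192),.095)
j=at_z(p,f(243,198),.089); g1,g2=at_z(p,f(199,283),.088),at_z(p,f(298,272),.088)
b=[at_z(p,f(*q),.075)[:2].round(3) for q in((583,240),(752,246),(583,348),(752,353))]
print(c1,c2,j,(c1+c2)/2,(g1+g2)/2,b)
y1=np.arctan2(-(c1-c2)[0],(c1-c2)[1]);y2=np.arctan2(-(g1-g2)[0],(g1-g2)[1]);print('yaw',y1,y2)
m=(c1+c2)/2; yaw=(y1+y2)/2
for s in(1,-1):
    for P in ([m[0],m[1],.22],[.41,-.19,.25]):
        print(s,env.inverse_kinematics(P,down(yaw+s*np.pi/2)), env.inverse_kinematics(P,down(0 if s>0 else np.pi)))
env.movep([m[0],m[1],.24],down(yaw+np.pi/2) )
w=env.capture('wrist');save(w,'w1.png')
print(env.get_obs()['q'].round(2),env.get_obs()['clock'])
T=w['camera_from_world'];print(-T[:3,:3].T@T[:3,3])
for k,z in (('open_jar',.05),('jar_a',.05),('bail_grip',.085),('carrier',.04)):
    print(k,[(np.round(d['centre']),round(d['conf'],2),at_z(w,d['centre'],z)[:2].round(3)) for d in env.recognise(k,w)])
E
```

```text
[0.52952786 0.38565253 0.095     ] [0.54633699 0.26116068 0.095     ] [0.53905628 0.32191247 0.089     ] [0.53793242 0.3234066  0.095     ] [0.44205549 0.31329807 0.088     ] [array([ 0.492, -0.095]), array([ 0.486, -0.3  ]), array([ 0.361, -0.094]), array([ 0.357, -0.297])]
yaw 0.134210244594063 0.11909179998550808
1 [-0.85540032  0.41035765  0.34835237  1.65141527 -0.15287865  1.10671267
 -0.3384298 ] [-1.08352493  0.45404544  0.66838262  1.66663672 -0.30558532  1.12780247
 -1.90275954]
1 [-0.60552419  0.04099031  1.01915081  2.04319257 -0.0396403   1.07723672
  0.55869025] [-0.98427437  0.11630998  1.47919709  2.05066689 -0.13113826  1.08381383
 -1.01484953]
-1 [-0.40840518  0.42193178 -0.24939695  1.61898568  0.11281981  1.1148202
  2.58167811] [-0.6500228   0.40226096  0.07360216  1.63668155 -0.03224652  1.10383496
  1.00303995]
-1 [-0.96061183  0.09275967  1.43695602  2.05045494 -0.10421846  1.08098682
 -2.48999938] [-0.62506532  0.04132311  1.04033312  2.04377253 -0.04047409  1.07724645
  2.00487427]
[-0.86  0.39  0.35  1.63 -0.15  1.15 -0.34] 2.7333
[0.52572353 0.40405375 0.43318033]
open_jar [(array([281., 171.]), 0.62, array([0.537, 0.332]))]
jar_a [(array([282., 108.]), 0.88, array([0.53 , 0.394])), (array([285., 237.]), 0.76, array([0.551, 0.26 ])), (array([468., 158.]), 0.7, array([0.724, 0.371])), (array([268.,   3.]), 0.67, array([0.504, 0.485]))]
bail_grip [(array([181., 160.]), 0.56, array([0.443, 0.337]))]
carrier [(array([267., 156.]), 0.94, array([0.521, 0.344]))]
```

View pics/w1.png

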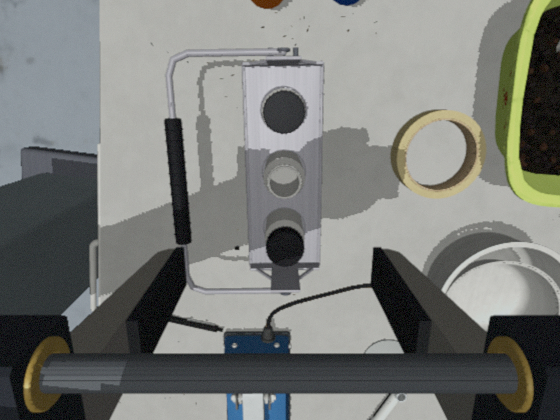

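The wrist view shows the cap tops at (284,109) and (285,245), the open rim at (284,180), and the sleeve from (173,119) to (183,243). I'll refine from these and grasp the jar.

```bash
python3 - <<'E'
from h import *
w=env.capture('wrist')
c1,c2=at_z(w,(284,109),.097),at_z(w,(285,245),.097)
j=at_z(w,(284,181),.089); g1,g2=at_z(w,(173,119),.088),at_z(w,(183.5,243),.088)
f=lambda a,b:np.arctan2(-(a-b)[0],(a-b)[1])
print(c1,c2,(c1+c2)/2,np.linalg.norm(c1-c2),j,(g1+g2)/2,np.linalg.norm(g1-g2),f(c1,c2),f(g1,g2))
E
```

```text
[0.53227185 0.39374989 0.097     ] [0.55004623 0.26867341 0.097     ] [0.54115904 0.33121165 0.097     ] 0.12633310838130746 [0.54107913 0.32899799 0.089     ] [0.44317079 0.31317465 0.088     ] 0.11900046023058287 0.14116293832273505 0.13715805604047562
```

```bash
python3 - <<'E'
from h import *
yaw=.139; q=down(yaw+np.pi/2); J=[.541,.327]
env.line_to([*J,.15],q,feed=.2)
print(env.line_to([*J,.040],q,feed=.08,stop_force=8))
o=env.get_obs();print(o['tool_pos'],o['clock'])
env.set_gripper(.03,effort=12)
o=env.get_obs();print(o['opening'],o['grasp_force'],o['wrist_force'].round(2))
env.line_to([*J,.12],feed=.06)
o=env.get_obs();print(o['opening'],o['grasp_force'],o['wrist_force'].round(2))
w=env.capture('scene');a=w['frame'][120:320,120:400];cv2.imwrite('pics/s2.png',cv2.resize(a,(784,560))[:,:,::-1])
env.line_to([*J,.26],feed=.2);print(env.get_obs()['opening'],env.get_obs()['clock'])
E
```

```text
False
[0.54142162 0.32722227 0.0405933 ] 5.1083
0.04048079794300522 11.998816957452618 [ 0.65 -0.34 -0.62]
0.04023348814139627 11.99699831326825 [ 0.04 -0.67 -0.26]
0.04011748571606289 8.3167
```

View pics/s2.png

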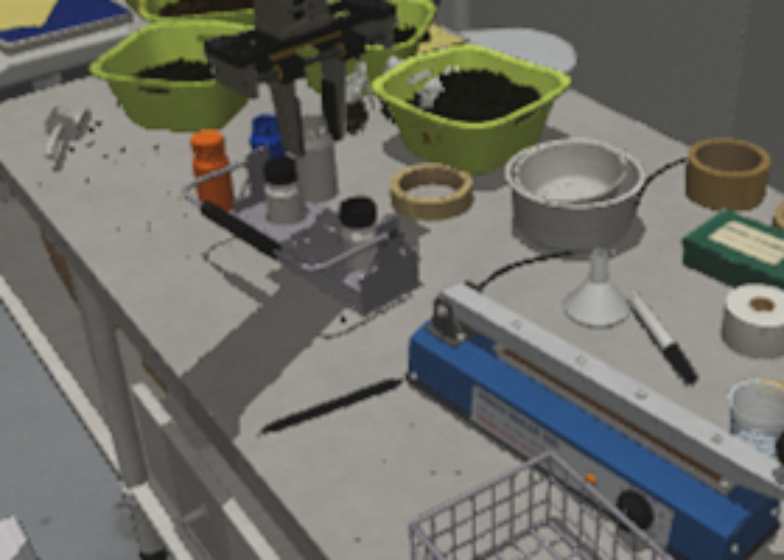

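The jar is clear of the carrier and held, and both capped jars are still in their wells. Next it goes to the basket.

```bash
python3 - <<'E'
from h import *
B=[.422,-.197]; q=down(np.pi)
env.line_to([*B,.26],q,feed=.2)
o=env.get_obs();print(o['opening'],o['q'].round(2),o['clock'])
print(env.line_to([*B,.048],q,feed=.12,stop_force=8),env.get_obs()['tool_pos'])
env.set_gripper(.075)
env.line_to([*B,.26],q,feed=.2)
o=env.get_obs();print(o['opening'],o['clock'])
p=env.capture('scene');save(p,'s3.png')
print([(d['centre'],d['conf']) for d in env.recognise('open_jar',p)])
# above folded grip for a close look
G=[.443,.315]; q=down(.139+np.pi/2)
env.line_to([*G,.26],q,feed=.25)
env.set_gripper(.06)
w=env.capture('wrist');save(w,'w3.png')
o=env.get_obs();print(o['q'].round(2),o['clock'])
print([(d['centre'],d['conf'],at_z(w,d['centre'],.085)) for d in env.recognise('bail_grip',w)])
E
```

```text
0.040301642744334454 [-0.2   0.06  0.6   1.99 -0.04  1.1   1.99] 11.15
False [ 0.42243353 -0.19713336  0.04849774]
0.07531702398078545 14.9333
[([319.1, 332.6], 0.77), ([218.7, 169.3], 0.43)]
[-0.83  0.22  0.18  1.8  -0.04  1.13 -0.5 ] 17.8833
[([282.0, 159.5], 0.76, array([0.44275488, 0.33562425, 0.085     ])), ([532.9, 161.7], 0.56, array([0.68772911, 0.36793862, 0.085     ]))]
```

View pics/s3.png

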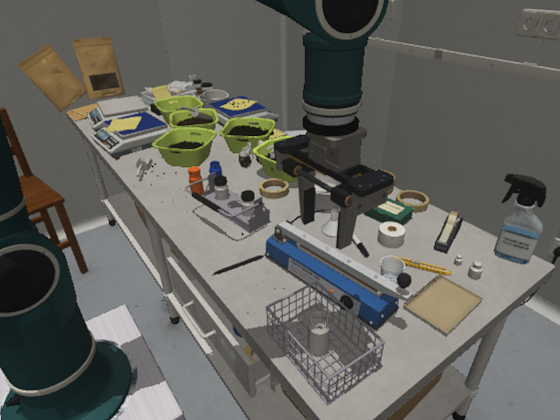

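View pics/w3.png

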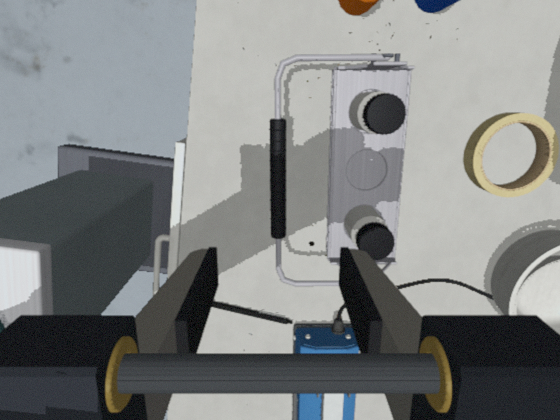

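The rejected jar stands in the basket at (319,332). In the wrist view the sleeve runs from (278,120) to (278,238), parallel to the fingers. I'll grip it and swing it up.

```bash
cat > sw.py <<'E'
from h import *
E
python3 - <<'E'
from h import *
w=env.capture('wrist')
a,b=at_z(w,(278,120),.087),at_z(w,(278,238),.087)
yaw=np.arctan2(-(a-b)[0],(a-b)[1]);g=(a+b)/2;print(g,yaw,np.linalg.norm(a-b))
c1,c2=at_z(w,(384,113),.097),at_z(w,(375,240),.097);print((c1+c2)/2,np.arctan2(-(c1-c2)[0],(c1-c2)[1]))
if abs(yaw-.139)<.04 and np.hypot(*(g[:2]-[.443,.315]))<.012:
    q=down(yaw+np.pi/2); G=g[:2]
    env.line_to([*G,.13],q,feed=.2)
    print(env.line_to([*G,.066],q,feed=.08,stop_force=8))
    env.set_gripper(.01,effort=30)
    o=env.get_obs();print(o['opening'],o['grasp_force'],o['wrist_force'].round(2),o['tool_pos'],o['clock'])
    p0=np.array([*G,.066]);ux=np.array([np.cos(yaw),np.sin(yaw),0])
    np.save('st.npy',[*p0,yaw])
    for t in np.radians([15,30,45]):
        env.line_to(p0+ux*.1*(1-np.cos(t))+[0,0,.1*np.sin(t)],q,feed=.06)
        o=env.get_obs();print(np.degrees(t),o['opening'],o['wrist_force'].round(2),o['wrist_torque'].round(2),o['clock'])
    save(env.capture('scene'),'s4.png')
E
```

```text
[0.44187085 0.31350468 0.087     ] 0.13975935499946868 0.11973432053370112
[0.53819721 0.33139702 0.097     ] 0.14626560420897539
False
0.011119268923311228 25.383531153202057 [ 2.49 -0.43  0.73] [0.44258995 0.31362938 0.06620427] 20.5417
14.999999999999998 0.011317189321393377 [ 2.26  0.61 -1.37] [ 0.04 -0.43 -0.03] 21.125
29.999999999999996 0.010543444480729641 [ 1.75  0.02 -1.69] [ 0.06 -0.41  0.03] 21.7083
45.0 0.011142749120058328 [ 1.25  1.36 -2.42] [ 0.12 -0.27 -0.04] 22.2917
```

```bash
python3 - <<'E'
from h import *
env.set_gripper(.0,effort=35)
s=np.load('st.npy');p0,yaw=s[:3],s[3];ux=np.array([np.cos(yaw),np.sin(yaw),0]);q=down(yaw+np.pi/2)
for t in np.radians([60,75,90]):
    env.line_to(p0+ux*.1*(1-np.cos(t))+[0,0,.1*np.sin(t)],q,feed=.06)
    o=env.get_obs();print(np.degrees(t),o['opening'],o['grasp_force'],o['wrist_force'].round(2),o['wrist_torque'].round(2),o['clock'])
w=env.capture('scene');a=w['frame'][120:270,140:350];cv2.imwrite('pics/s5.png',cv2.resize(a,(784,560))[:,:,::-1])
E
```

```text
59.99999999999999 0.010634890420254048 29.30677592754364 [-0.11  0.25 -2.16] [0.08 0.09 0.01] 23.1417
75.0 0.010721614366000632 30.430902242660522 [-0.42 -0.17  2.15] [ 0.04  0.27 -0.02] 23.725
90.0 0.010751198333293615 31.021556854248047 [0.34 1.99 4.85] [ 0.24  0.08 -0.01] 24.3083
```

View pics/s5.png

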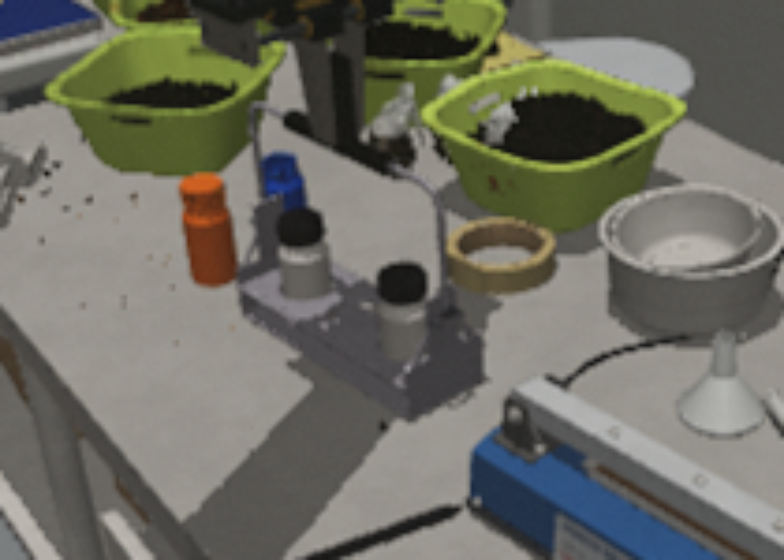

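The bail is upright, with the fingers near the middle of the sleeve and the carrier flat with both jars in. Lifting now.

```bash
python3 - <<'E'
from h import *
env.set_gripper(.0,effort=45)
s=np.load('st.npy');p0,yaw=s[:3],s[3];ux=np.array([np.cos(yaw),np.sin(yaw),0]);q=down(yaw+np.pi/2)
top=p0+ux*.1+[0,0,.1]
for h in (.012,.05,.102):
    env.line_to(top+[0,0,h],q,feed=.04)
    o=env.get_obs();print(h,o['opening'],o['grasp_force'],o['wrist_force'].round(2),o['wrist_torque'].round(2),o['tool_pos'],o['clock'])
env.dwell(2)
o=env.get_obs();print(o['wrist_force'].round(2),o['wrist_torque'].round(2),o['clock'])
w=env.capture('scene');a=w['frame'][80:270,130:396];cv2.imwrite('pics/s6.png',cv2.resize(a,(784,560))[:,:,::-1])
# expected cap-top / sleeve pixel positions for a level carrier 0.1 up
C=np.array([top[0],top[1],.1]);uy=np.array([-ux[1],ux[0],0])
for n,P in(('capL',C+uy*.064+[0,0,.097]),('capR',C-uy*.064+[0,0,.097]),('gripL',C+uy*.06+[0,0,.185]),('gripR',C-uy*.06+[0,0,.185]),
  ('botfrontL',C+uy*.108-ux*.039),('botfrontR',C-uy*.108-ux*.039),('botbackR',C-uy*.108+ux*.039)):
    print(n,((proj(w,P)-[130,80])*784/266).round())
E
```

```text
0.012 0.0004689011767467532 0.0 [-0.77 -0.42  0.15] [-0.08  0.05 -0.01] [0.54042674 0.3267632  0.17732192] 25.025
0.05 0.0001187017775614887 0.0 [ 0.66 -0.13 -0.26] [-0.06  0.04 -0.  ] [0.54073606 0.32730166 0.21567743] 26.125
0.102 0.0002484671140927362 0.0 [0.14 0.16 0.6 ] [-0.07  0.08 -0.06] [0.54074512 0.32733479 0.26766181] 27.575
[0.88 0.09 0.03] [-0.    0.04  0.03] 29.575
capL [257. 199.]
capR [340. 238.]
gripL [249. 112.]
gripR [331. 145.]
botfrontL [210. 286.]
botfrontR [345. 363.]
botbackR [408. 332.]
```

View pics/s6.png

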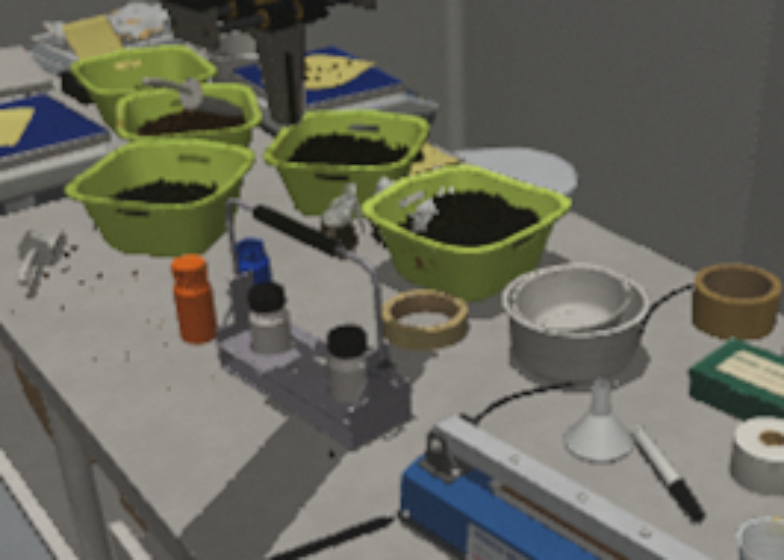

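The grip slipped off at the start of the lift. Gripper force is 0, and the carrier is still on the table with the bail apparently still near upright: sleeve at crop (255,212)–(338,250), caps at (266,290) and (348,335). I'll locate the bail before regrasping.

```bash
python3 - <<'E'
from h import *
from scipy.optimize import least_squares
w=env.capture('scene');f=lambda x,y:np.array([130+x*266/784,80+y*266/784])
sl=[f(255,212),f(338,250)];cp=[f(266,290),f(348,337)]
print('caps',[at_z(w,c,.097).round(3) for c in cp])
def pts(v):
    x,y,yaw,th=v;ux=np.array([np.cos(yaw),np.sin(yaw),0]);uy=np.array([-ux[1],ux[0],0]);C=np.array([x,y,0])
    g=C-ux*.1*np.cos(th)+[0,0,.085+.1*np.sin(th)]
    return [g+uy*.06,g-uy*.06,C+uy*.064+[0,0,.097],C-uy*.064+[0,0,.097]]
def res(v): return np.r_[[proj(w,p)-s for p,s in zip(pts(v),sl+cp)]].ravel()
r=least_squares(res,[.541,.327,.14,1.57]);print(r.x,np.degrees(r.x[3]),r.fun.round(1))
for n in('top','wrist'):
    p=env.capture(n);save(p,n+'7.png')
    for k,z in(('bail_grip',.185),('jar_a',.09)):print(n,k,[(np.round(d['centre']),round(d['conf'],2),at_z(p,d['centre'],z)[:2].round(3)) for d in env.recognise(k,p)])
t=cv2.imread('pics/top7.png')[180:290,130:290];wr=cv2.imread('pics/wrist7.png')
print(cv2.imwrite('pics/c7.png',np.hstack([cv2.resize(t,(400,275)),cv2.resize(wr,(367,275))])))
E
```

```text
caps [array([0.531, 0.391, 0.097]), array([0.547, 0.258, 0.097])]
[0.53923309 0.32561811 0.15979365 1.54832025] 88.71221581502294 [ 0.6  0.5 -0.3  0.2 -0.2  0.4 -0.  -0.9]
top bail_grip [(array([223., 218.]), 0.79, array([0.547, 0.289]))]
top jar_a [(array([240., 221.]), 0.74, array([0.548, 0.259])), (array([136., 243.]), 0.37, array([0.489, 0.525]))]
wrist bail_grip [(array([278., 167.]), 0.94, array([0.536, 0.356]))]
wrist jar_a [(array([263.,   6.]), 0.97, array([0.505, 0.481])), (array([283., 112.]), 0.87, array([0.535, 0.393])), (array([289., 227.]), 0.75, array([0.558, 0.279]))]
True
```

View pics/c7.png

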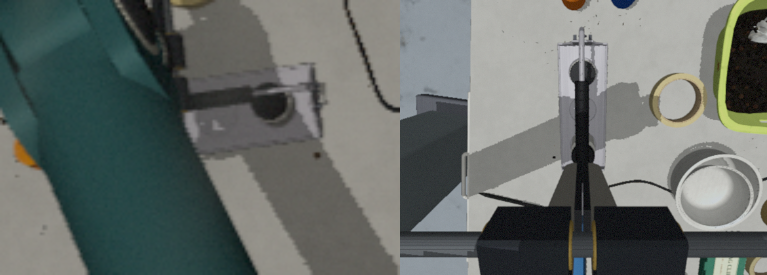

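The bail still stands at about 89° and centred at (0.540, 0.326), with the sleeve directly under the shut fingers in the wrist view. I'll regrasp a little deeper with a gentler grip.

```bash
python3 - <<'E'
from h import *
s=np.load('st.npy');yaw=.145;q=down(yaw+np.pi/2);C=[.540,.3265]
def pr(n):
    o=env.get_obs();print(n,o['opening'].round(4),o['grasp_force'].round(1),o['wrist_force'].round(2),o['wrist_torque'].round(2),o['tool_pos'].round(4),o['clock'].round(2))
    return o
env.set_gripper(.05,effort=10)
env.line_to([*C,.21],q,feed=.2)
print(env.line_to([*C,.162],q,feed=.08,stop_force=6))
pr('open')
env.set_gripper(0,effort=10);pr('g10')
env.set_gripper(0,effort=20);pr('g20')
for h in(.003,.006,.010):
    env.line_to([*C,.162+h],q,feed=.03)
    if pr(h)['opening']<.009: print('lost');break
E
```

```text
FalseTraceback (most recent call last):
  File "<stdin>", line 9, in <module>
  File "<stdin>", line 4, in pr
AttributeError: 'float' object has no attribute 'round'
```

```bash
cat > lift.py <<'E'
from h import *
yaw=.145;q=down(yaw+np.pi/2);C=[.540,.3265]
def pr(n):
    o=env.get_obs();print(n,*[np.round(o[k],4 if k in('opening','tool_pos') else 2) for k in('opening','grasp_force','wrist_force','wrist_torque','tool_pos','clock')])
    return o
E
python3 - <<'E'
from lift import *
pr('open')
env.set_gripper(0,effort=10);pr('g10')
env.set_gripper(0,effort=20);pr('g20')
for h in(.003,.006,.010):
    env.line_to([*C,.162+h],q,feed=.03)
    if pr(h)['opening']<.009: print('lost');break
E
```

```text
open 0.0498 0.0 [-0.13 -0.05  0.69] [-0.02  0.06 -0.07] [0.5402 0.3266 0.1621] 32.02
g10 0.0154 10.0 [-0.46 -0.47  1.53] [-0.08  0.07 -0.02] [0.5401 0.3265 0.1622] 32.63
g20 0.0152 20.0 [ 0.16 -1.42  1.95] [-0.08  0.12 -0.04] [0.5401 0.3266 0.1622] 32.85
0.003 0.0154 20.0 [ 0.05  0.31 -6.02] [-0.15  0.02  0.08] [0.5391 0.3259 0.1638] 33.1
0.006 0.0148 20.0 [ 0.19  0.41 -6.81] [-0.06  0.05 -0.  ] [0.5398 0.3264 0.1678] 33.35
0.01 0.015 20.0 [-0.29  0.07 -6.31] [-0.12  0.04  0.02] [0.5402 0.3266 0.1723] 33.63
```

The sleeve is now held squarely (15 mm opening) and the full weight of about 6.3 N is on the wrist. Finishing the lift.

```bash
python3 - <<'E'
from lift import *
env.set_gripper(0,effort=28);pr('g28')
for h in(.03,.102):
    env.line_to([*C,.162+h],q,feed=.04)
    if pr(h)['opening']<.009: print('lost');break
env.dwell(2.5);pr('hold')
w=env.capture('scene');a=w['frame'][80:375,130:396];cv2.imwrite('pics/s8.png',cv2.resize(a,(540,600))[:,:,::-1])
k=540/266;ux=np.array([np.cos(yaw),np.sin(yaw),0]);uy=np.array([-ux[1],ux[0],0]);B=np.array([*C,.1])
for n,P in(('capL',B+uy*.064+[0,0,.097]),('capR',B-uy*.064+[0,0,.097]),('botfrontL',B+uy*.108-ux*.039),('botfrontR',B-uy*.108-ux*.039),('botbackR',B-uy*.108+ux*.039)):
    print(n,((proj(w,P)-[130,80])*k).round())
E
```

```text
g28 0.0146 28.0 [ 0.17 -0.   -6.42] [-0.18  0.05 -0.02] [0.5399 0.3265 0.1719] 33.85
0.03 0.0147 28.0 [ 0.23 -0.37 -6.62] [-0.07  0.03  0.02] [0.54   0.3265 0.1921] 34.5
0.102 0.0147 28.0 [-0.62  0.1  -4.91] [-0.06  0.07  0.  ] [0.5399 0.3264 0.2637] 36.45
hold 0.0148 28.0 [ 0.25 -0.36 -6.06] [-0.09 -0.01  0.02] [0.54   0.3265 0.264 ] 38.95
capL [176. 137.]
capR [234. 164.]
botfrontL [144. 197.]
botfrontR [238. 251.]
botbackR [281. 229.]
```

View pics/s8.png

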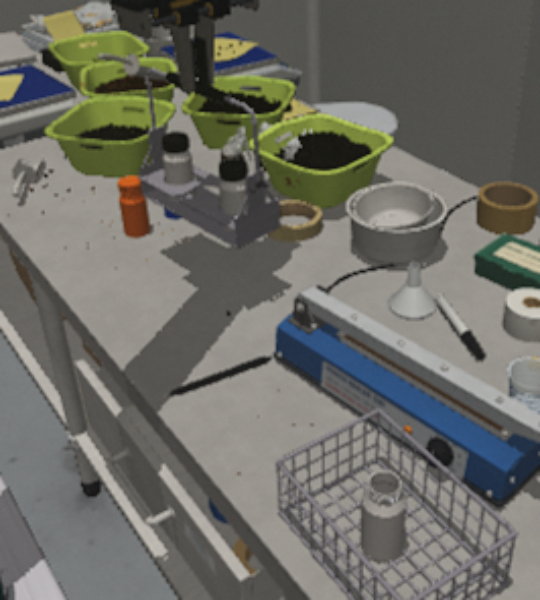

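The carrier hangs about 10 cm up and level: the caps show at (177,138) and (234,165), within about 1 px of the prediction for a level carrier. Both good jars are in their wells and the open jar stands in the basket at (384,515).

```bash
python3 -c "
from h import *
print(env.hand_in())"
```

```text
the job is handed in; nothing more can be done
None
```

The job is handed in: the uncapped jar is in the reject basket, and the arm holds the carrier level and still by its bail, about 10 cm up with both good jars in their wells, after one slipped grip that left the carrier standing and was regrasped.

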